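# Flip the finished stone's status flag to green

### The arm

A 6-joint arm with a two-finger parallel gripper is mounted at the origin on the work surface. World frame = base frame: x ahead of the robot, y to its left, z up, the work surface at z = 0. Lengths are in mm, angles in rad, forces in N, time in s.
With the tool pointing down it reaches from about 275 to 750 mm from the base axis. Payload 10.2 kg.
Tool frame: the origin (TCP) lies midway between the tips of the shut fingers; the grasp point (between the pads) lies grip_depth behind it (grip_depth is the distance from the TCP to the grasp point, in mm); z points along the fingers, y is the line along which they close (so a half turn about z gives the same grasp; the last joint's range is limited). The gripper opens to 85 mm and grips with 20 to 120 N. Pads are 22 mm wide; open, the fingers measure 114 mm over their backs; the gripper's body (76 mm by 85 mm) begins 54 mm behind the grasp point. The pads swing forward as they close: fully open they stand 13 mm farther back than shut.
Start: joints at [-1.441, 0.313, 1.498, -0, 1.331, -0.223], TCP at [181.389, -492.676, 231.294] pointing down, gripper open.
Joint ranges: [-2.94, 2.94], [-0.97, 2.17], [0.19, 2.56], [-1.23, 4.37], [0.02, 3.11], [-2.88, 2.88]. Speed limits (rad/s): [2.39, 2.39, 3.01, 3.14, 3.14, 3.14].

### API

Orientations are given as a unit quaternion [w, x, y, z].
In Python, from rig import * gives the robot as it stands.
- The arm moves only by the tool servo_tool, never from a script. Its argument "commands" is a list of rows, each a list of 3 entries, a list of its own where there are three numbers: the gripper command: -1 is fully open, 1 is shut, values between are in proportion, then the shift along the tool's x, y, z in m, then the turn, a rotation vector about the tool's x, y, z in units of 6 degrees (1.0 is 6 degrees). In form: [[grip, [dx, dy, dz], [ax, ay, az]], ...]. A call has 1 to 10 rows; each row shifts and turns the commanded pose from where the row before left it, along the tool's axes as they then stand; what a row does not reach is not made up. A row lasts 1/12 s, in which the tool goes at most 41.7 mm and 7.16 degrees, less where a joint would pass 70% of its speed; a pose out of reach is approached as far as the arm can. A call is refused whole if a number of a shift passes 0.0417 or a number of a turn 1, either way. A call with a gripper value outside its range is refused whole. The fingers move at their own pace and stop on an object; "squeeze" is the grip in N (left out, the last holds). Time passes only in rows, so rows that do not move let the fingers close. It gives the time, the measured TCP pose, the force, the opening and the grip force at its end, in the units of the state.
- sense(): the state, without advancing time (a new reading comes with each control period).
- capture(name): name is "side" or "top"; returns a dict with "pixels" (480x640x3 uint8, red, green, blue), "z_map" (480x640 float32, mm along the optical axis (not along the pixel's ray), 0 where there is no reading), "fx", "fy", "cx", "cy" (pixels), "rvec" (rotation vector, rad) and "tvec" (3), from world to camera coordinates, as OpenCV has them. Camera axes: x right, y down, z forward; pixel columns grow to the right and rows downward; lengths in mm; the calibration is good to about 2 mm. A picture is of the moment at which its call begins.
- finish_job(): hands the job in; it is judged then, once.
The state is a dict: "time_s": time; "joints": joint angles; "dq": joint speeds; "tau": joint torques, N m; "eef_pos": TCP position; "ee_rot": TCP orientation; "force": force on the tool from outside, world axes, zero at the start; "wrist_torque": the same for the moment, N m; "grip_width": opening from 0.0 (shut) to 1.0 (fully open); "grip_force": force on a finger pad.
Only numpy, scipy, OpenCV 4.12 (cv2) and the standard library are available. Lean on these libraries where they do the work, as an engineer would, in place of code of your own. Each camera call takes 0.05 s, during which the arm holds its last target. There are 200 camera calls.

### The job

One of the two small stones on the carving bench is finished: it has a rosette carved on its top. Using only your fingertips, flip the flag beside that stone right over its pivot, so that it lies fully down on the other side with its green face up; pressing down the short black tail behind it is a handy way to get it started. Push and press only: leave the other flag as it is, and do not pick up or shift the stones, the tape or the hammer.

Things in the scene. Friction and masses are not known exactly. Their poses are not given: they have to be found in the camera images.
- left_stand: The left stand (larger y), fixed: dark steel base 110 x 110 x 8 mm, two upright cheeks 26 mm wide, 6 mm thick, 47 mm to either side, top 88 mm above the bench. Origin: centre of the base's underside, on the bench. The hinge axis lies along its y axis, between the cheeks, 75 mm above the origin. Its x axis is level and points roughly away from the robot.
- left_flag (a joint): Angle of the left flag about its hinge, rad. 0: level on the robot's side (stand -x), red face up; pi/2: upright; pi: level on the far side (stand +x), green face up. Stops at 0 and pi; starts between 0 and 0.35. A friction hinge holds it at any angle; turning it takes about 0.01 to 0.12 N m.
- left_edge (a point): Middle of the left flag's free edge, 85 mm from the hinge axis, mid-thickness. The flag is a plate 80 mm wide (along the hinge), 6 mm thick, reaching from 5 to 85 mm out from the hinge axis, one face red, the other green. The space under it is open down to the base plate or bench.
- left_tail (a point): Middle of the end of the left flag's black tail, 55 mm from the hinge axis, mid-thickness. The tail, 28 mm wide and 6 mm thick, is rigid with the flag and points straight opposite to it: pressing the tail down raises the flag. The space below the tail is open down to the base plate.
- right_stand: The right stand (smaller y), fixed: dark steel base 110 x 110 x 8 mm, two upright cheeks 26 mm wide, 6 mm thick, 47 mm to either side, top 88 mm above the bench. Origin: centre of the base's underside, on the bench. The hinge axis lies along its y axis, between the cheeks, 75 mm above the origin. Its x axis is level and points roughly away from the robot.
- right_flag (a joint): Angle of the right flag about its hinge, rad. 0: level on the robot's side (stand -x), red face up; pi/2: upright; pi: level on the far side (stand +x), green face up. Stops at 0 and pi; starts between 0 and 0.35. A friction hinge holds it at any angle; turning it takes about 0.01 to 0.12 N m.
- right_edge (a point): Middle of the right flag's free edge, 85 mm from the hinge axis, mid-thickness. The flag is a plate 80 mm wide (along the hinge), 6 mm thick, reaching from 5 to 85 mm out from the hinge axis, one face red, the other green. The space under it is open down to the base plate or bench.
- right_tail (a point): Middle of the end of the right flag's black tail, 55 mm from the hinge axis, mid-thickness. The tail, 28 mm wide and 6 mm thick, is rigid with the flag and points straight opposite to it: pressing the tail down raises the flag. The space below the tail is open down to the base plate.
- carved_block: The finished stone: loose grey 60 mm cube with a pale carved rosette on its top, 0.55 kg. Origin: centre of its underside. It stands beside one of the two stands, about 120 mm from that stand's origin, on its outer side.
- plain_block: The uncarved stone: loose plain grey 60 mm cube, 0.55 kg. Origin: centre of its underside. It stands beside the other stand.
- tape_roll: Loose roll of dark blue tape lying flat, 84 mm across, 25 mm high. Origin: centre of its underside.
- hammer_grip (a point): Grip of a loose hammer, 240 mm long, wooden handle, lying on the bench beyond the stands.
Not all that is in view belongs to the job. Leave any purple look-alike of the carved_block alone.

How it is judged:
By the outcome, as a careful person would: the job done as asked, in the order asked, and still so for the second after the job is handed in, with the robot touching nothing.
It also fails if it takes over 48 s, if anything falls off the work surface, if the arm or the gripper's body presses on something with over 40 N, if the wrist force passes 120 N, or if a joint passes its speed limit or range.

## Working session

There is one attempt and no reset: what is moved stays moved. The work goes in short steps, Python scripts to look and compute and a tool call to move; the robot and the scene stay as the last step left them, time stands still between calls to the robot, and variables do not carry over. Pictures are saved under pics/ and viewed, at most 10 in all, crops included, and the job is handed in when it is done.

Besides the shell and the picture viewer there is one more tool, called after "Emit:" as name(argument=value, ...), one argument or row to a line, values as JSON. servo_tool: Moves the arm, as the interface text tells. Its arguments: {"type":"object","properties":{"commands":{"type":"array"},"squeeze":{"type":"number"}},"required":["commands"]}

```bash
mkdir -p pics
cat > h.py <<'E'
from rig import *
import numpy as np, cv2
def snap(n,f):
    c=capture(n); cv2.imwrite(f'pics/{f}.png',c['pixels'][:,:,::-1]); np.savez(f'{f}.npz',**c); return c
def world(c):
    R,_=cv2.Rodrigues(np.array(c['rvec'],float)); z=c['z_map']
    v,u=np.mgrid[:480,:640]
    p=np.stack([(u-c['cx'])/c['fx']*z,(v-c['cy'])/c['fy']*z,z],-1)
    return (p-np.array(c['tvec'],float).ravel())@R
E
python3 - <<'E'
from h import *
a=snap('top','t0');b=snap('side','s0')
s=sense();print(s)
E
```

```text
{'time_s': 0.1, 'joints': array([-1.44136377e+00,  3.13386551e-01,  1.49837849e+00,  2.36979022e-05,
        1.33103704e+00, -2.23396216e-01]), 'dq': array([ 0.00091057, -0.00119169, -0.00139608,  0.00125597,  0.00059174,
       -0.00059173]), 'tau': array([ 2.51475038e-03, -4.12901545e+01, -2.60141838e+01, -1.56846213e-04,
        3.03745284e-03,  1.67366170e-05]), 'eef_pos': array([ 181.3794279 , -492.41221706,  230.78960798]), 'ee_rot': array([-6.03509529e-04,  9.84479613e-01,  1.75497936e-01,  3.98958861e-05]), 'force': array([0.57971445, 0.43312205, 0.37509242]), 'wrist_torque': array([-0.0053535 ,  0.02099694,  0.01409338]), 'grip_force': 0.0, 'grip_width': 1.0013111137161272}
```

View pics/t0.png

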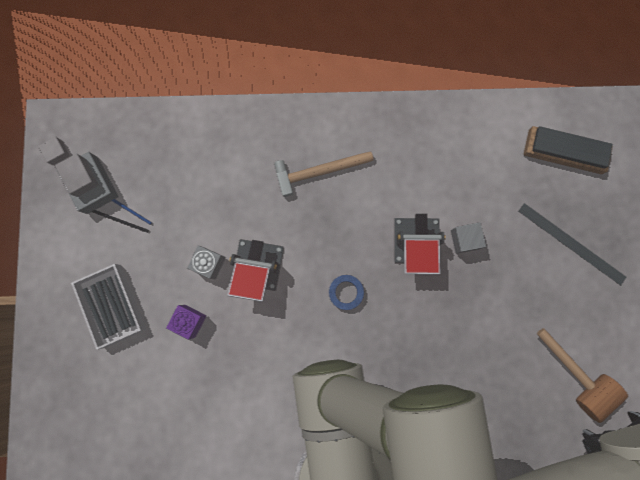

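View pics/s0.png

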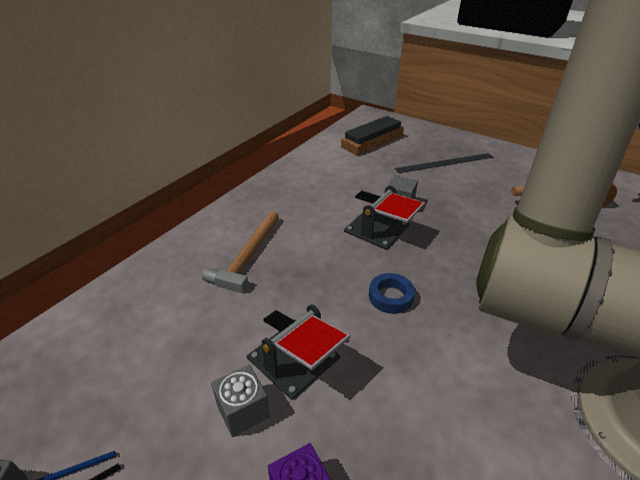

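Candidates in the top view are the grey stone with a pale rosette at (203,262), the plain grey stone at (470,237), and a purple look-alike at (186,321). By the description it's the grey stone at (203,262), beside the stand at (255,265). I'll check that in one crop and measure.

Run:
```python
from h import *
c=dict(np.load('t0.npz'));P=world(c);im=c['pixels'].astype(int)
cv2.imwrite('pics/crop.png',cv2.resize(c['pixels'][220:350,160:300,::-1],None,fx=4,fy=4,interpolation=cv2.INTER_CUBIC))
red=(im[...,0]>150)&(im[...,1]<70)&(im[...,2]<70)
for n,sl in (('L',slice(200,310)),('R',slice(380,460))):
    m=np.zeros_like(red);m[200:320,sl]=red[200:320,sl]
    q=P[m];ctr=q.mean(0);u,s,vt=np.linalg.svd(q-ctr,full_matrices=False)
    nrm=vt[2]*np.sign(vt[2][2]);print(n,len(q),ctr.round(1),'normal',nrm.round(3),'tilt',np.degrees(np.arccos(nrm[2])).round(1))
    (cc,sz,an)=cv2.minAreaRect(q[:,:2].astype(np.float32));print(cc,sz,an)
for x,y,r in((203,262,4),(470,232,4),(186,320,4),(257,247,2),(258,244,1)):print((x,y),np.median(P[y-r:y+r+1,x-r:x+r+1].reshape(-1,3),0).round(1))
d=(im.sum(2)<110)
m=np.zeros_like(d);m[235:262,245:272]=d[235:262,245:272]
q=P[m];q=q[q[:,2]>45];print('tail',len(q),q.mean(0).round(1),q.min(0).round(1),q.max(0).round(1))
reg=P[235:300,225:290].reshape(-1,3);k=(reg[:,2]>4)&(reg[:,2]<13);print('base rect',cv2.minAreaRect(reg[k][:,:2].astype(np.float32)))
```

```text
L 779 [471.3 211.3  89.4] normal [0.738 0.644 0.204] tilt 78.2
(455.7691650390625, 131.2814178466797) (238.41079711914062, 67.30719757080078) 79.0573501586914
R 947 [ 520.6 -181.9   81.8] normal [ 0.314 -0.917  0.244] tilt 75.9
(501.2137451171875, -99.19491577148438) (83.24884796142578, 253.6370391845703) 13.357351303100586
(203, 262) [518.2 323.2  62.1]
(470, 232) [ 576.2 -300.5   58.8]
(186, 320) [385.8 361.5  61.9]
(257, 247) [550.3 196.5  68.8]
(258, 244) [557.4 194.6  66.3]<stdin>:13: RuntimeWarning: Mean of empty slice.
  ret = um.true_divide(
Traceback (most recent call last):
ValueError: zero-size array to reduction operation minimum which has no identity
```

View pics/crop.png

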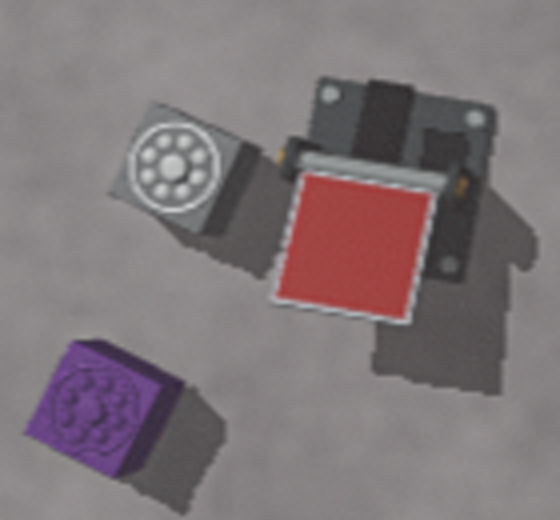

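The crop shows the pale rosette on the grey cube at (203,262), about 130 mm from the left stand, so the left flag is the one. The purple block is the decoy. I'll measure again with the empty depth pixels left out.

Run:
```python
from h import *
c=dict(np.load('t0.npz'));P=world(c);im=c['pixels'].astype(int);ok=c['z_map']>0
red=(im[...,0]>130)&(im[...,1]<90)&(im[...,2]<90)&ok
m=np.zeros_like(red);m[255:305,225:275]=red[255:305,225:275]
q=P[m];q=q[np.linalg.norm(q-np.median(q,0),axis=1)<65]
ctr=np.median(q,0)
A=np.c_[q[:,:2]-ctr[:2],np.ones(len(q))]
for _ in range(5):
    co=np.linalg.lstsq(A,q[:,2],rcond=None)[0];r=abs(A@co-q[:,2]);k=r<4;A=A[k];q=q[k]
print('flag',len(q),q.mean(0).round(1),'slope',co.round(3),cv2.minAreaRect(q[:,:2].astype(np.float32)))
B=P[235:305,225:290][ok[235:305,225:290]]
k=(B[:,2]>5)&(B[:,2]<12);print('base',k.sum(),cv2.minAreaRect(B[k][:,:2].astype(np.float32)))
for y in range(239,264,2): print(y,[P[y,x].round(0).tolist() for x in (253,256,259)])
c=dict(np.load('s0.npz'));S=world(c)
for x,y in((272,318),(280,319),(290,322),(312,343),(349,337),(310,366),(307,310),(268,346)):print((x,y),S[y,x].round(1))
```

```text
flag 896 [471.6 214.1  87.9] slope [-2.3900e-01  3.6000e-02  8.7968e+01] ((471.6375427246094, 214.24490356445312), (71.97015380859375, 69.22731018066406), 79.48757934570312)
base 664 ((498.8736572265625, 204.58807373046875), (157.70692443847656, 157.50006103515625), 1.3716329336166382)
239 [[577.0, 217.0, -2.0], [577.0, 209.0, 2.0], [577.0, 202.0, -2.0]]
241 [[565.0, 206.0, 68.0], [564.0, 199.0, 68.0], [565.0, 193.0, 64.0]]
243 [[560.0, 206.0, 65.0], [560.0, 199.0, 67.0], [560.0, 192.0, 68.0]]
245 [[555.0, 206.0, 69.0], [555.0, 199.0, 70.0], [555.0, 193.0, 65.0]]
247 [[551.0, 206.0, 66.0], [550.0, 199.0, 70.0], [550.0, 192.0, 68.0]]
249 [[546.0, 206.0, 69.0], [545.0, 198.0, 72.0], [546.0, 192.0, 66.0]]
251 [[541.0, 205.0, 71.0], [541.0, 199.0, 68.0], [540.0, 191.0, 74.0]]
253 [[536.0, 205.0, 73.0], [536.0, 198.0, 72.0], [536.0, 192.0, 71.0]]
255 [[532.0, 206.0, 70.0], [531.0, 198.0, 76.0], [532.0, 192.0, 69.0]]
257 [[527.0, 205.0, 76.0], [527.0, 199.0, 68.0], [527.0, 191.0, 73.0]]
259 [[522.0, 205.0, 76.0], [522.0, 198.0, 76.0], [522.0, 191.0, 76.0]]
261 [[517.0, 205.0, 77.0], [517.0, 197.0, 81.0], [517.0, 191.0, 77.0]]
263 [[513.0, 204.0, 80.0], [513.0, 197.0, 79.0], [512.0, 191.0, 79.0]]
(272, 318) [554.7 204.6  68.2]
(280, 319) [541.5 200.6  70.5]
(290, 322) [521.9 200.2  75.9]
(312, 343) [463.9 224.1  91.6]
(349, 337) [424.2 187.   94.7]
(310, 366) [442.5 260.   95.5]
(307, 310) [516.5 161.9  71.8]
(268, 346) [519.  257.5  80.1]
```

Emit:
servo_tool(
  commands=[
    [1,[0,0,0],[0,0,1]],
    [1,[0,0,0],[0,0,1]],
    [1,[0,0,0],[0,0,1]],
    [1,[0,0,0],[0,0,1]],
    [1,[0,0,0],[0,0,1]],
    [1,[0.012,-0.035,0],[0,0,0]],
    [1,[0.012,-0.035,0],[0,0,0]],
    [1,[0.012,-0.035,0],[0,0,0]],
    [1,[0.012,-0.035,0],[0,0,0]],
    [1,[0.012,-0.035,0],[0,0,0]],
  ],
  squeeze=30,
)

```text
time_s: 0.93
eef_pos: [270.6, -328.7, 231.0]
ee_rot: [-0.0, 0.996, -0.086, -0.0]
force: [0.6, -0.7, 0.9]
grip_width: -0.002
grip_force: 0.0
```

Emit:
servo_tool(
  commands=[
    [1,[0.012,-0.035,0],[0,0,0]],
    [1,[0.012,-0.035,0],[0,0,0]],
    [1,[0.012,-0.035,0],[0,0,0]],
    [1,[0.012,-0.035,0],[0,0,0]],
    [1,[0.012,-0.035,0],[0,0,0]],
    [1,[0.012,-0.035,0],[0,0,0]],
    [1,[0.012,-0.035,0],[0,0,0]],
    [1,[0.012,-0.035,0],[0,0,0]],
    [1,[0.012,-0.035,0],[0,0,0]],
    [1,[0,0,0],[0,0,0]],
  ],
)

```text
time_s: 1.77
eef_pos: [431.6, -33.7, 231.1]
ee_rot: [-0.001, 0.997, -0.082, 0.0]
force: [0.1, -0.9, 0.0]
grip_width: -0.001
grip_force: 0.0
```

Emit:
servo_tool(
  commands=[
    [1,[0.01,-0.031,0],[0,0,0]],
    [1,[0.01,-0.031,0],[0,0,0]],
    [1,[0.01,-0.031,0],[0,0,0]],
    [1,[0.01,-0.031,0],[0,0,0]],
    [1,[0.01,-0.031,0],[0,0,0]],
    [1,[0.01,-0.031,0],[0,0,0]],
    [1,[0.01,-0.031,0],[0,0,0]],
    [1,[0.008,-0.031,0],[0,0,0]],
    [1,[0,0,0.03],[0,0,0]],
    [1,[0,0,0.03],[0,0,0]],
  ],
)

```text
time_s: 2.6
eef_pos: [550.0, 194.1, 170.9]
ee_rot: [-0.0, 0.996, -0.084, 0.001]
force: [0.2, -0.3, -1.5]
grip_width: 0.002
grip_force: 0.0
```

Emit:
servo_tool(
  commands=[
    [1,[0,0,0.03],[0,0,0]],
    [1,[0,0,0.03],[0,0,0]],
    [1,[0,0,0],[0,0,0]],
  ],
)

```text
time_s: 2.85
eef_pos: [546.2, 192.0, 105.5]
ee_rot: [0.001, 0.996, -0.085, -0.005]
force: [-0.0, -1.1, -1.5]
grip_width: -0.002
grip_force: 0.0
```

Run:
```python
from h import *
snap('side','s1');print(sense()['eef_pos'])
```

```text
[547.82291135 192.29845002 109.04190318]
```

View pics/s1.png

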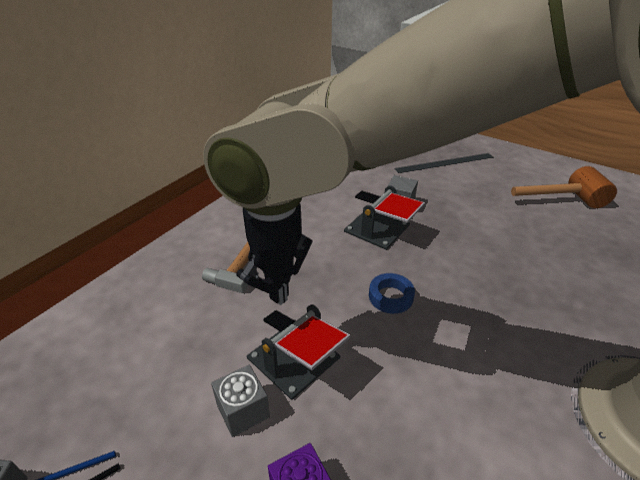

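The shut fingertips are at (281,295), above the black tail at (278,320). I'll press down with a small y correction.

Emit:
servo_tool(
  commands=[
    [1,[0,-0.008,0.01],[0,0,0]],
    [1,[0,0,0.01],[0,0,0]],
    [1,[0,0,0.01],[0,0,0]],
    [1,[0,0,0.008],[0,0,0]],
    [1,[0,0,0.008],[0,0,0]],
    [1,[0,0,0],[0,0,0]],
  ],
)

```text
time_s: 3.4
eef_pos: [550.2, 200.6, 64.0]
ee_rot: [0.0, 0.996, -0.085, -0.001]
force: [1.0, -0.4, -0.1]
grip_width: 0.002
grip_force: 0.0
```

Emit:
servo_tool(
  commands=[
    [1,[0,0,0.006],[0,0,0]],
    [1,[0,0,0.006],[0,0,0]],
    [1,[0,0,0.006],[0,0,0]],
    [1,[0,0,0],[0,0,0]],
  ],
)

```text
time_s: 3.73
eef_pos: [550.2, 200.5, 46.1]
ee_rot: [0.0, 0.996, -0.085, -0.001]
force: [0.5, -0.3, 1.0]
grip_width: -0.005
grip_force: 0.1
```

Run:
```python
from h import *
c=snap('side','s2')
cv2.imwrite('pics/s2c.png',cv2.resize(c['pixels'][180:420,180:400,::-1],None,fx=2.4,fy=2.4))
```

```text
(no output)
```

View pics/s2c.png

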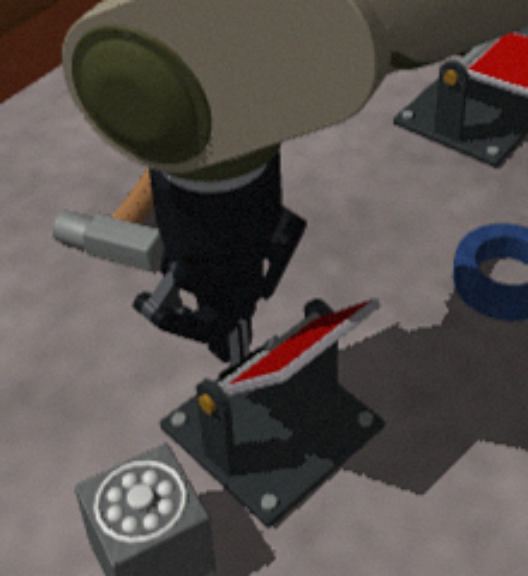

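The flag is raised to about 45° (crop, edge at (370,305)). Next I lift, go to the robot's side and push its underside over.

Emit:
servo_tool(
  commands=[
    [1,[0,0,-0.034],[0,0,0]],
    [1,[0,0,-0.034],[0,0,0]],
    [1,[0,0,-0.034],[0,0,0]],
    [1,[0,0,-0.034],[0,0,0]],
    [1,[0,0,-0.034],[0,0,0]],
    [1,[-0.035,0,0],[0,0,0]],
    [1,[-0.035,0,0],[0,0,0]],
    [1,[-0.035,0,0],[0,0,0]],
    [1,[-0.035,0,0],[0,0,0]],
    [1,[0,0,0],[0,0,0]],
  ],
)

```text
time_s: 4.62
eef_pos: [407.7, 225.3, 217.3]
ee_rot: [0.0, 0.996, -0.084, -0.001]
force: [0.6, -0.3, 0.4]
grip_width: -0.003
grip_force: 0.0
```

Emit:
servo_tool(
  commands=[
    [1,[0,0,0.03],[0,0,0]],
    [1,[0,0,0.03],[0,0,0]],
    [1,[0,0,0.03],[0,0,0]],
    [1,[0,0,0],[0,0,0]],
    [1,[0,0,0],[0,0,0]],
  ],
)

```text
time_s: 5.03
eef_pos: [412.4, 224.3, 127.2]
ee_rot: [0.0, 0.996, -0.085, -0.001]
force: [0.6, -1.1, 0.4]
grip_width: 0.004
grip_force: 0.0
```

Emit:
servo_tool(
  commands=[
    [1,[0,0,0.013],[0,0,0]],
    [1,[0.012,0,0],[0,0,0]],
    [1,[0.012,0,0],[0,0,0]],
    [1,[0.012,0,0],[0,0,0]],
    [1,[0.012,0,0],[0,0,0]],
    [1,[0.012,0,0],[0,0,0]],
    [1,[0.012,0,0],[0,0,0]],
    [1,[0,0,0],[0,0,0]],
  ],
)

```text
time_s: 5.7
eef_pos: [487.9, 212.3, 119.4]
ee_rot: [-0.001, 0.996, -0.086, 0.005]
force: [-2.5, 1.6, 16.7]
grip_width: -0.001
grip_force: 0.0
```

Emit:
servo_tool(
  commands=[
    [1,[0.01,0,0],[0,0,0]],
    [1,[0.01,0,0],[0,0,0]],
    [1,[0.01,0,0],[0,0,0]],
    [1,[0.01,0,0],[0,0,0]],
    [1,[0,0,0],[0,0,0]],
  ],
)

```text
time_s: 6.12
eef_pos: [525.2, 205.2, 116.6]
ee_rot: [-0.0, 0.996, -0.086, 0.002]
force: [0.9, -0.1, -0.1]
grip_width: 0.001
grip_force: 0.0
```

Run:
```python
from h import *
c=snap('side','s3')
cv2.imwrite('pics/s3c.png',cv2.resize(c['pixels'][180:420,180:400,::-1],None,fx=2.4,fy=2.4))
```

```text
(no output)
```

View pics/s3c.png

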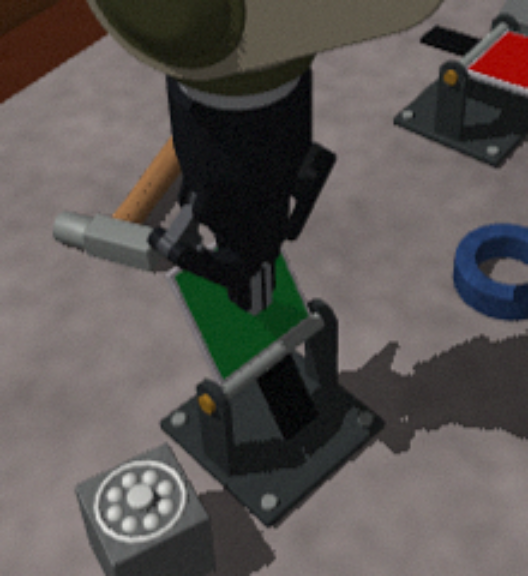

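The flag is past upright with its green face towards the camera. I'll carry on forward and then press down.

Emit:
servo_tool(
  commands=[
    [1,[0.01,0,0],[0,0,0]],
    [1,[0.01,0,0],[0,0,0]],
    [1,[0.01,0,0],[0,0,0]],
    [1,[0.01,0,0.006],[0,0,0]],
    [1,[0.005,0,0.006],[0,0,0]],
    [1,[0,0,0.006],[0,0,0]],
    [1,[0,0,0.006],[0,0,0]],
    [1,[0,0,0.006],[0,0,0]],
    [1,[0,0,0],[0,0,0]],
  ],
)

```text
time_s: 6.92
eef_pos: [566.4, 197.8, 82.8]
ee_rot: [0.0, 0.996, -0.085, -0.001]
force: [-0.4, -1.2, -0.4]
grip_width: -0.0
grip_force: 0.0
```

Emit:
servo_tool(
  commands=[
    [1,[0,0,0.003],[0,0,0]],
    [1,[0,0,0.002],[0,0,0]],
    [1,[0,0,0],[0,0,0]],
  ],
)

```text
time_s: 7.17
eef_pos: [567.2, 197.8, 79.0]
ee_rot: [0.0, 0.996, -0.085, -0.0]
force: [0.5, -0.1, 0.2]
grip_width: -0.001
grip_force: 0.0
```

Emit:
servo_tool(
  commands=[
    [1,[0,0,0.002],[0,0,0]],
    [1,[0,0,0],[0,0,0]],
    [1,[0,0,0],[0,0,0]],
  ],
)

```text
time_s: 7.42
eef_pos: [567.5, 197.8, 78.0]
ee_rot: [-0.0, 0.996, -0.085, 0.0]
force: [-1.6, -0.9, 4.7]
grip_width: 0.002
grip_force: 2.5
```

Emit:
servo_tool(
  commands=[
    [1,[0,0,0.002],[0,0,0]],
    [1,[0,0,0],[0,0,0]],
    [1,[0,0,0],[0,0,0]],
  ],
)

```text
time_s: 7.67
eef_pos: [567.6, 197.9, 77.8]
ee_rot: [-0.0, 0.996, -0.085, 0.001]
force: [-8.3, -2.3, 19.3]
grip_width: 0.002
grip_force: 9.4
```

Emit:
servo_tool(
  commands=[
    [1,[0,0,-0.01],[0,0,0]],
    [1,[0,0,-0.03],[0,0,0]],
    [1,[0,0,-0.04],[0,0,0]],
    [1,[0,0,-0.04],[0,0,0]],
    [1,[-0.04,0,0],[0,0,0]],
    [1,[-0.04,0.02,0],[0,0,0]],
    [1,[-0.04,0.04,0],[0,0,0]],
    [1,[-0.03,0.04,0],[0,0,0]],
    [1,[0,0.04,0],[0,0,0]],
    [1,[0,0,0],[0,0,0]],
  ],
)

```text
time_s: 8.5
eef_pos: [415.5, 96.5, 195.9]
ee_rot: [0.001, 0.996, -0.087, 0.0]
force: [0.2, -0.6, 1.0]
grip_width: 0.001
grip_force: 0.0
```

Run:
```python
from h import *
snap('side','s4');c=snap('top','t4')
P=world(c);im=c['pixels'].astype(int)
g=(im[...,1]>60)&(im[...,0]<50)&(im[...,2]<80)&(c['z_map']>0)
m=np.zeros_like(g);m[200:300,220:300]=g[200:300,220:300];q=P[m];q=q[(q[:,2]>60)&(q[:,2]<120)]
A=np.c_[q[:,:2]-q[:,:2].mean(0),np.ones(len(q))];print(len(q),q.mean(0),np.linalg.lstsq(A,q[:,2],rcond=None)[0])
```

```text
0 [nan nan nan] [0. 0. 0.]<stdin>:6: RuntimeWarning: Mean of empty slice.
  ret = um.true_divide(
```

View pics/s4.png

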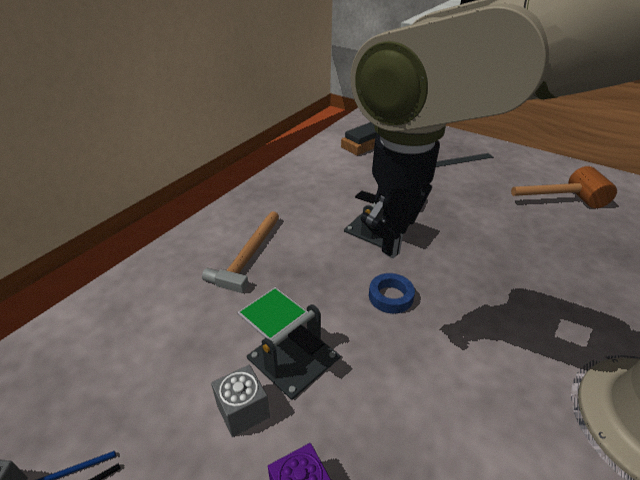

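The flag lies level at (275,313) with its green face up. The 19 N reaction at z 78 shows it is on its stop, and the stones, tape and hammer haven't moved.

Emit:
servo_tool(
  commands=[
    [1,[0,0,0],[0,0,0]],
    [1,[0,0,0],[0,0,0]],
  ],
)

```text
time_s: 8.77
eef_pos: [417.2, 101.3, 195.3]
ee_rot: [-0.0, 0.996, -0.085, 0.0]
force: [-0.1, -0.2, -0.4]
grip_width: 0.001
grip_force: 0.0
```

```bash
python3 -c "
from rig import *
print(finish_job())"
```

```text
the job is handed in; nothing more can be done
None
```

I flipped the left flag, beside the rosette stone, fully over onto its far stop with the green face up, left everything else untouched, and handed the job in at about 9 s; no verdict was returned.

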